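# Assemble a filter holder on its flask and hold it shut

## Robot

A 7-joint arm with a two-finger parallel gripper is mounted at the origin on the work surface. World frame = base frame: x ahead of the robot, y to its left, z up, the work surface at z = 0. Lengths are in m, angles in rad, forces in N, time in s.
With the tool pointing down it reaches from about 0.425 to 0.925 m from the base axis. Payload 6.8 kg.
Tool frame: the origin (TCP) lies at the very end of the fingers, on their centre line; the grasp point (between the pads) lies 19 mm behind it; z points along the fingers, y is the line along which they close (so a half turn about z gives the same grasp; the last joint's range is limited). The gripper opens to 85 mm and grips with 20 to 120 N. Pads are 22 mm wide; open, the fingers measure 114 mm over their backs; the gripper's body (76 mm by 85 mm) begins 54 mm behind the grasp point. The pads swing forward as they close: fully open they stand 13 mm farther back than shut.
Start: joints at [1.233, 0.477, 0.022, 1.555, -0.011, 1.109, -0.083], TCP at [0.154, -0.657, 0.231] pointing down, gripper open.
Joint ranges: [-2.96, 2.96], [-0.34, 2.1], [-1.41, 1.46], [0.24, 2.44], [-1.37, 4.51], [0.17, 1.92], [-2.96, 2.96]. Speed limits (rad/s): [2.39, 2.39, 3.14, 3.14, 3.14, 3.14, 3.14].

## Interface

Orientations are given as a unit quaternion [w, x, y, z].
In Python, from station import bot gives the robot as it stands. The module is installed in compiled form; this text tells all that it offers.
- The arm moves only by the shell command python3 -m jog 'ROWS' [OPENING] [FORCE]. ROWS is JSON, a list of rows, each a list of 4 numbers: the shift along the tool's x, y, z in cm, then the turn about the tool's z in rad. In form: [[x, y, z, spin], ...]. A call has 1 to 20 rows; each row is the pose to reach, as a shift and turn from the pose commanded when the call began, along the tool's axes at that moment; what a row does not reach only later rows make up. A row lasts 1/12 s, in which the tool goes at most 41.7 mm and 7.16 degrees, less where a joint would pass 70% of its speed; a pose out of reach is approached as far as the arm can. A call with a gripper value outside its range is refused whole. OPENING is the closure, from -1 (fully open) to 1 (shut), set as the call begins (- or left out, the last holds). The fingers move at their own pace and stop on an object; FORCE is the grip in N (left out, the last holds). Time passes only in rows, so rows that repeat a pose let the fingers close. It gives the time, the measured TCP pose, the force, the opening and the grip force at its end, in the units of the state.
- bot.get_obs(): the state, without advancing time (a new reading comes with each control period).
- bot.read_camera(name): name is "scene" or "top" or "wrist"; returns a dict with "pixels" (384x512x3 uint8, red, green, blue), "depth" (384x512 float32, m along the optical axis (not along the pixel's ray), 0 where there is no reading), "fovy" (degrees; the focal length in pixels is half the picture's height over the tangent of half this angle, whatever the lens; pixels are square), "cx", "cy" (the principal point, pixels), "pose" (4x4, takes a point from camera to world coordinates). Camera axes: x right, y down, z forward; pixel columns grow to the right and rows downward; lengths in m; the calibration is good to about 2 mm. A picture is of the moment at which its call begins.
- bot.hand_in(): hands the job in; it is judged then, once.
The state is a dict: "t": time; "q": joint angles; "joint_vel": joint speeds; "joint_torque": joint torques, N m; "eef_pos": TCP position; "tool_rot": TCP orientation; "contact_force": force on the tool from outside, world axes, zero at the start; "torque": the same for the moment, N m; "gripper_width": opening from 0.0 (shut) to 1.0 (fully open); "grasp_force": force on a finger pad.
Only numpy, scipy, OpenCV 4.12 (cv2) and the standard library are available. Lean on these libraries where they do the work, as an engineer would, in place of code of your own. Each camera call takes 0.05 s, during which the arm holds its last target. There are 200 camera calls.

## Task

Set the metal lower half of the filter holder gently on the flask, its tapered green stopper fully home in the flask's mouth and its block lying flat on the white collar, and let go of it. Then fit the blue upper half over the two dowels and press it down against the spring until the two halves meet, and finish while still holding the pair pressed together: do not let go at the end. Leave everything else on the bench where it stands.

Things in the scene. Friction and masses are not known exactly. Their poses are not given: they have to be found in the camera images.
- flask: Squat clear glass flask, 100 mm tall, 104 mm across, fixed to the bench in a dark steel foot 124 mm across; a small glass side arm 12 mm thick sticks out along its own +x at 60 mm height, to 74 mm from the axis. Origin: centre of the underside, on the bench; z up.
- flask_mouth (a point): Centre of the flask's round mouth, in the plane of the flat top of its white collar, 100 mm above the bench. The collar is 68 mm across outside and 10 mm thick; the hole in it is 36 mm across and runs clear down into the flask for more than 40 mm.
- ring: Cork ring in which the lower half stands at the start, 72 mm across, 30 mm high, hole 38 mm; fixed to the bench. Origin: centre of the underside.
- lower: Metal lower half, loose, about 0.28 kg: aluminium block 92 mm (x) by 46 mm (y) by 20 mm (z), below it a green tapered stopper 25 mm long, 32.6 mm across at the block, 24 mm at the tip. Origin: centre of the block's underside, where the stopper begins; z up. Starts upright in the cork ring, underside 30 mm above the bench; on the flask its underside lies on the collar, at any yaw.
- dowel_a (a point): Tip of the dowel at x = +33 mm, y = 0 of the lower half, 34 mm above its underside. Both dowels are steel, 8 mm thick, stand 14 mm above the block's top face and taper to a 3.6 mm tip over their last 4 mm.
- dowel_b (a point): Tip of the other, like dowel at x = -33 mm, y = 0 of the lower half.
- plunger (a joint): Travel of the orange spring plunger, a disc 22 mm across in the middle of the lower half's top face: 0 when 5 mm proud, 0.005 when flush. It gives at about 5 N and is flush at about 9 N, where the halves meet and stop hard; 12 to 20 N of push holds them shut. Let go, it springs back and lifts the upper half.
- upper: Blue plastic upper half, loose, about 0.2 kg: block 92 mm (x) by 46 mm (y) by 20 mm (z), two round holes right through it, 11 mm across, at x = +33 and -33 mm, y = 0. Lies flat on the bench, right way up. Origin: centre of its underside; z up. A half turn makes no difference. Closed, its origin is 20 mm above the lower half's.
- upper_grip (a point): Middle of the top of the grip block on the upper half, 46 mm above its underside. The grip block is lighter blue, 30 mm (upper's x) by 24 mm (y) and rises 26 mm from the plate; a steel stub 14 mm across, 6 mm high, stands on it.
- beaker: Bystander: small glass beaker, 44 mm across, 55 mm high. Origin: centre of the underside.
- jar: Bystander: small amber jar with white cap, 48 mm across, 60 mm high. Origin: centre of the underside.
- tipbox: Bystander: white box with yellow lid, 85 by 120 mm, 57 mm high. Origin: centre of the underside.
- bottle: Bystander: tall amber bottle, 80 mm across, 270 mm high. Origin: centre of the underside.
- volumetric: Bystander: glass volumetric flask, 70 mm across, 150 mm high with a thin neck. Origin: centre of the underside.
- pipette: Bystander: dark blue pipette lying on the bench, 240 mm long, 28 mm wide, 24 mm high. Origin: on the bench beneath it, near its middle; x along it.
There are look-alikes about, which are no part of the job. Leave any black or yellow look-alike of the upper alone.

How it is judged:
On the way:
1. the lower half stands home in the flask's mouth, flat on the collar, and the fingers have let go of it (horizontal distance between lower and flask_mouth below 0.004 m and z of lower in the frame of flask_mouth between -0.004 and 0.003 m and angle between lower's own z axis and vertical below 0.05 rad and contact force between the fingers and lower below 0.3 N), for 0.2 s.
At the end, for the whole second after the job is handed in: Lower half home in the flask (4 mm off centre, 3 mm off the collar, 0.05 rad tilt at most); upper half on both dowels (4 mm, 0.1 rad), gap under 2 mm, plunger in by over 2.5 mm; the fingers still press on the upper half (over 2 N) and not on the lower (horizontal distance between lower and flask_mouth below 0.004 m and z of lower in the frame of flask_mouth between -0.004 and 0.003 m and angle between lower's own z axis and vertical below 0.05 rad and z of upper in the frame of lower between 0.015 and 0.022 m and horizontal distance between upper and lower below 0.004 m and angle between the x axis of upper and the x axis of lower, either way round below 0.1 rad and angle between the z axis of upper and the z axis of lower, either way round below 0.05 rad and value of joint plunger above 0.0025 m and contact force between the fingers and upper above 2 N and contact force between the fingers and lower below 0.5 N); the arm keeps its last pose, push and grip.
It fails at once if the lower half is dropped into the flask instead of being set down (horizontal distance between lower and flask_mouth below 0.03 m and z of lower in the frame of flask_mouth above 0.012 m and contact force between the fingers and lower below 0.05 N and linear speed of lower above 0.15 m/s).
It fails at once if a bystander is pushed away or knocked over (moved more than 30 mm or tipped) (distance of any of beaker, jar, tipbox, bottle, volumetric, pipette from where it was at the start of the episode above 0.03 m or angle between any of beaker, jar, tipbox, bottle, volumetric, pipette's own z axis and vertical above 0.5 rad).
It also fails if it takes over 61 s, if anything falls off the work surface, if the arm or the gripper's body presses on something with over 40 N, if the wrist force passes 120 N, or if a joint passes its speed limit or range.

## Working session

There is one attempt and no reset: what is moved stays moved. The work goes in short steps, Python scripts to look and compute and a shell command to move; the robot and the scene stay as the last step left them, time stands still between calls to the robot, and variables do not carry over. Pictures are saved under pics/ and viewed, at most 11 in all, crops included, and the job is handed in when it is done.

```bash
mkdir -p pics; cat > h.py <<'E'
import numpy as np, cv2
from station import bot
def snap(n):
    c=bot.read_camera(n); np.savez('pics/'+n+'.npz',**c); return c
def load(n): return dict(np.load('pics/'+n+'.npz'))
def K(c):
    f=c['pixels'].shape[0]/2/np.tan(np.radians(float(c['fovy']))/2); return f
def pt(c,u,v,d=None):
    "world point from depth at pixel"
    if d is None:
        p=c['depth'][int(v)-1:int(v)+2,int(u)-1:int(u)+2]; p=p[p>0]; d=np.median(p) if p.size else np.nan
    f=K(c); return (c['pose']@[(u-c['cx'])/f*d,(v-c['cy'])/f*d,d,1])[:3]
def onz(c,u,v,z):
    f=K(c); r=c['pose'][:3,:3]@[(u-c['cx'])/f,(v-c['cy'])/f,1]; o=c['pose'][:3,3]
    return o+r*(z-o[2])/r[2]
def proj(c,p):
    q=np.linalg.inv(c['pose'])@np.append(p,1); f=K(c); return q[:2]/q[2]*f+[c['cx'],c['cy']]
def cloud(c):
    f=K(c);d=c['depth'];v,u=np.indices(d.shape)
    P=np.stack([(u-c['cx'])/f*d,(v-c['cy'])/f*d,d],-1)@c['pose'][:3,:3].T+c['pose'][:3,3]
    P[d<=0]=np.nan; return P
E
python3 - <<'E'
from h import *
for n in('scene','top','wrist'):
    c=snap(n); print(n,c['fovy'],c['pose'].round(3).tolist())
a=[cv2.resize(load(n)['pixels'],(400,300),interpolation=cv2.INTER_AREA) for n in('scene','wrist')]
t=cv2.resize(load('top')['pixels'],(800,600),interpolation=cv2.INTER_CUBIC)
cv2.imwrite('pics/top1.png',t[...,::-1]); cv2.imwrite('pics/sw.png',np.hstack(a)[...,::-1])
o=bot.get_obs(); print({k:np.round(v,3) for k,v in o.items()})
E
```

```text
scene 54.72331702292528 [[-0.689, 0.603, -0.403, 1.027], [0.725, 0.576, -0.378, 0.405], [0.005, -0.552, -0.834, 0.993], [0.0, 0.0, 0.0, 1.0]]
top 48.27251649145378 [[0.005, -0.988, 0.152, 0.33], [-1.0, -0.006, -0.007, -0.003], [0.008, -0.152, -0.988, 1.571], [0.0, 0.0, 0.0, 1.0]]
wrist 59.783304773127625 [[0.228, -0.92, -0.32, 0.236], [-0.974, -0.216, -0.073, -0.636], [-0.002, 0.328, -0.945, 0.374], [0.0, 0.0, 0.0, 1.0]]
{'t': np.float64(0.15), 'q': array([ 1.233,  0.478,  0.022,  1.556, -0.011,  1.109, -0.083]), 'joint_vel': array([ 0.001, -0.002,  0.   , -0.004, -0.001, -0.001, -0.001]), 'joint_torque': array([ 3.0000e-03, -5.9693e+01,  1.6100e+00, -2.8149e+01,  1.3000e-02,
        6.0000e-03, -0.0000e+00]), 'eef_pos': array([ 0.154, -0.657,  0.231]), 'tool_rot': array([-0.001,  0.993,  0.115, -0.   ]), 'contact_force': array([ 0.492,  0.296, -0.587]), 'torque': array([0.066, 0.033, 0.024]), 'grasp_force': np.float64(0.0), 'gripper_width': np.float64(1.005)}
```

View pics/top1.png

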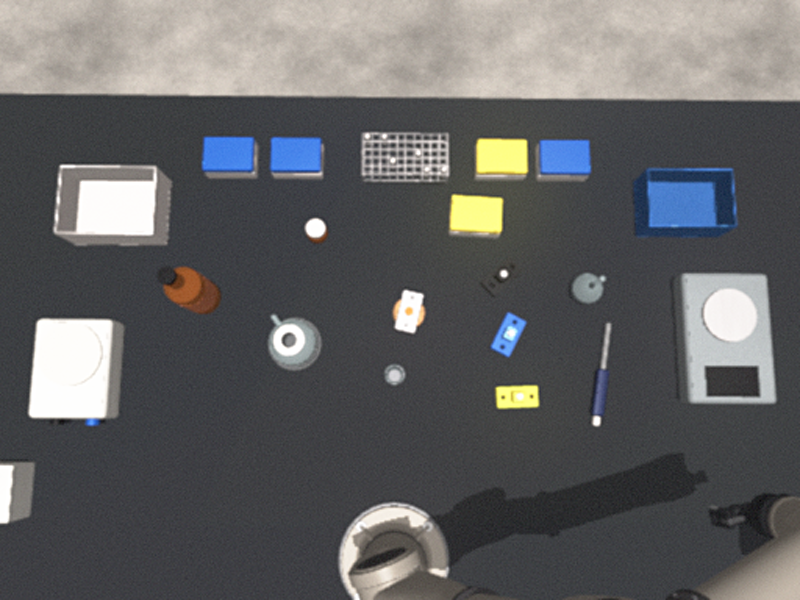

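View pics/sw.png

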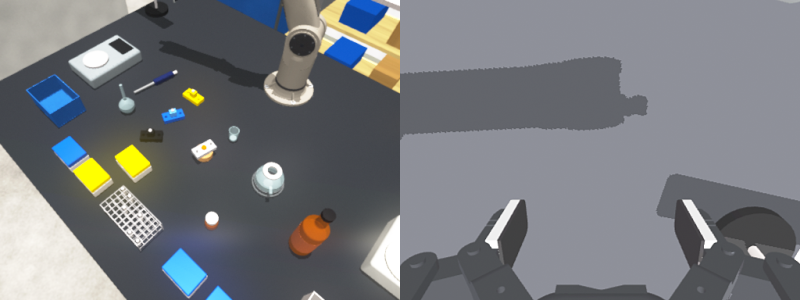

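Top view (800x600 picture): the lower half (white/metal with an orange plunger, on cork) is at (409,311) and the flask's white collar at (290,340). There are three candidates for the upper: blue (509,334), yellow (517,397) and black (500,280). Only the blue one fits the description. The scene view agrees. I'll confirm with one crop and measure.

```bash
python3 - <<'E'
from h import *
T=load('top');S=load('scene')
def crop(c,u0,v0,w,h,k): return cv2.resize(c['pixels'][v0:v0+h,u0:u0+w],(w*k,h*k),interpolation=cv2.INTER_CUBIC)
# guess world by depth
for n,u,v in(('lower',409,311),('flask',289,330),('upper',509,334)):
    p=pt(T,u/1.5625,v/1.5625); print(n,p.round(3),'scene px',proj(S,p).round(0))
A=crop(T,162,162,200,100,4)   # x4 of top from (162,162)
B=crop(S,195,120,200,75,4) if 0 else crop(S,190,115,200,75,4)
cv2.imwrite('pics/crop1.png',np.vstack([A,crop(S,190,130,200,50,4)])[...,::-1])
for nm,c in(('top',T),('scene',S)):
    P=cloud(c); hsv=cv2.cvtColor(c['pixels'],cv2.COLOR_RGB2HSV)
    H,s,V=hsv[...,0].astype(int),hsv[...,1],hsv[...,2]
    def rep(n,m,zr):
        m=m&(P[...,2]>zr[0])&(P[...,2]<zr[1]); q=P[m]
        if len(q)<5: print(nm,n,len(q)); return
        r=cv2.minAreaRect((q[:,:2]*1000).astype(np.float32)); v,u=np.nonzero(m)
        print(nm,n,len(q),'med',np.median(q,0).round(4),'rect',np.round(r[0],1),np.round(r[1],1),round(r[2],1),'px',u.mean().round(1),v.mean().round(1))
    near=lambda x,y,r:np.hypot(P[...,0]-x,P[...,1]-y)<r
    for n,u,v in(('lower',409,311),('flask',289,330),('upper',509,334)):
        p=pt(T,u/1.5625,v/1.5625)
        N=near(p[0],p[1],.075)
        if n=='upper': rep('upperplate',N&(abs(H-108)<15)&(s>90),(.01,.03)); rep('uppergrip',N,(.034,.06))
        if n=='lower': rep('plunger',N&(H<20)&(s>130),(.045,.07)); rep('lowertop',N,(.043,.058)); rep('dowels',N,(.059,.08))
        if n=='flask': rep('collar',N&(s<60),(.094,.106))
E
```

```text
lower [ 0.555 -0.031  0.057] scene px [261. 187.]
flask [0.504 0.235 0.099] scene px [344. 222.]
upper [ 0.504 -0.26   0.05 ] scene px [222. 140.]
top plunger 13 med [ 0.555  -0.0284  0.057 ] rect [557.1 -30.1] [10.7 12.2] 88.9 px 261.4 198.6
top lowertop 306 med [ 0.556  -0.0318  0.0503] rect [556.6 -30.5] [45.7 93.1] 77.2 px 261.6 198.9
top dowels 15 med [ 0.5511 -0.0282  0.0608] rect [555.8 -30. ] [68.6 17.8] 0.1 px 261.5 199.3
top collar 208 med [0.4842 0.2354 0.1009] rect [484.3 235.4] [63.2 66.3] 0.8 px 184.8 217.1
top upperplate 253 med [ 0.5059 -0.2609  0.0207] rect [ 508.7 -263.2] [45.9 94.9] 62.6 px 324.8 213.9
top uppergrip 58 med [ 0.5068 -0.2608  0.0475] rect [ 507.6 -262.4] [23.8 27.4] 66.6 px 326.2 213.1
scene plunger 3
scene lowertop 367 med [ 0.5595 -0.0253  0.0484] rect [556.2 -27.6] [48.3 92.7] 76.8 px 260.9 190.1
scene dowels 9 med [ 0.5261 -0.0239  0.0605] rect [556.5 -27.4] [ 8.  71.9] 76.3 px 262.2 186.8
scene collar 312 med [0.4853 0.2387 0.0983] rect [484.  237.8] [66.2 66.8] 72.9 px 348.8 218.8
scene upperplate 260 med [ 0.5167 -0.2526  0.0176] rect [ 507.1 -261. ] [51.  92.4] 63.4 px 221.8 148.3
scene uppergrip 62 med [ 0.5107 -0.2563  0.0438] rect [ 508.2 -259.3] [25.3 29.1] 67.6 px 221.2 143.0
```

View pics/crop1.png

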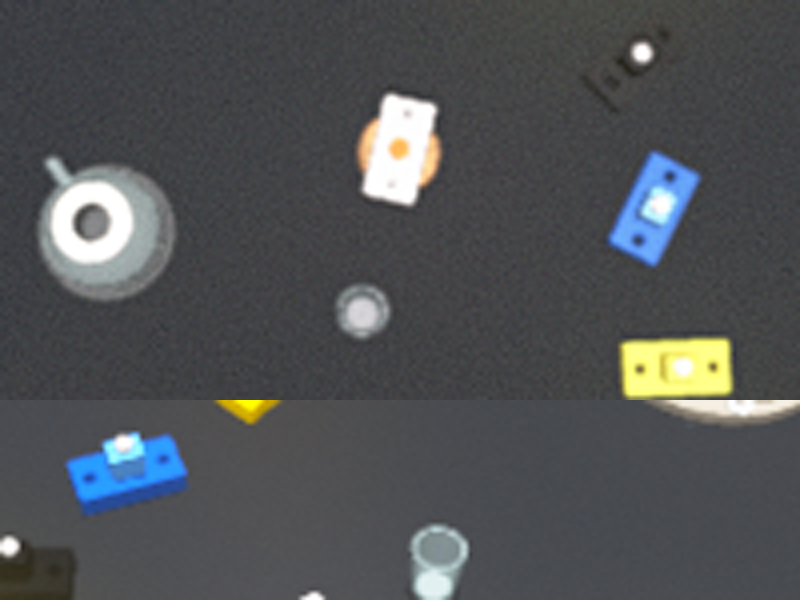

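The crop shows the blue upper with light-blue grip and two holes at (655,208), so that is the one to use. The lower half is at (400,150) and the collar at (92,220). Heights check: 50, 20/46 and 100 mm. Next I'll move over the lower for wrist views.

```bash
cat >> h.py <<'E'
from scipy.spatial.transform import Rotation as R
def tool():
    o=bot.get_obs(); w,x,y,z=o['tool_rot']; return o,R.from_quat([x,y,z,w]).as_matrix()
def go(x,y,z,yaw):
    o,M=tool(); d=M.T@(np.array([x,y,z])-o['eef_pos'])*100
    cur=np.degrees(np.arctan2(M[1,0],M[0,0])); s=-((yaw-cur+90)%180-90)
    print('to go cm',d.round(2),'spin',np.radians(s).round(3),'or',np.radians(s-180*np.sign(s)).round(3),'yaw',cur.round(1),'tilt',np.degrees(np.arccos(-M[2,2])).round(2),'rows~',np.linalg.norm(d)/4.17)
E
python3 -c "
from h import *
go(.5565,-.029,.20,-12.8)"
```

```text
to go cm [ 53.53 -51.95   3.12] spin 0.453 or -2.688 yaw 13.2 tilt 0.08 rows~ 17.903777645678474
```

```bash
python3 -m jog '[[3,-2.9,0,0.11],[6,-5.8,0,0.22],[9,-8.7,0,0.33],[12,-11.6,0,0.45],[15,-14.5,0,0.45],[18,-17.4,0,0.45],[21,-20.3,0,0.45],[24,-23.2,0,0.45],[27,-26.1,0.5,0.45],[30,-29,1,0.45],[33,-31.9,1.5,0.45],[36,-34.8,2,0.45],[39,-37.7,2.5,0.45],[42,-40.6,3,0.45],[45,-43.5,3,0.45],[48,-46.4,3,0.45],[51,-49.4,3,0.45],[53.5,-52,3,0.45],[53.5,-52,3,0.45],[53.5,-52,3,0.45]]' -1
python3 - <<'E'
from h import *
go(.5565,-.029,.20,-12.8); print(bot.get_obs()['q'].round(2))
E
```

```text
t: 1.82
eef_pos: [0.5569, -0.0261, 0.201]
tool_rot: [-0.001, 0.994, -0.107, -0.0]
contact_force: [0.9, -0.5, -0.5]
gripper_width: 1.003
grasp_force: 0.0
to go cm [0.02 0.29 0.1 ] spin 0.008 or -3.133 yaw -12.3 tilt 0.06 rows~ 0.07425656468720977
[ 0.16  0.33 -0.27  1.86  0.11  0.97 -1.95]
```

```bash
cat >> h.py <<'E'
def dots(c,mask,P,tag):
    n,l,st,ce=cv2.connectedComponentsWithStats(mask.astype(np.uint8))
    for i in range(1,n):
        if st[i,4]>20: print(tag,'px',ce[i].round(1),'area',st[i,4],'med',np.nanmedian(P[l==i],0).round(4))
E
python3 - <<'E'
from h import *
o,M=tool(); print(o['eef_pos'].round(4))
W=snap('wrist'); P=cloud(W)
hsv=cv2.cvtColor(W['pixels'],cv2.COLOR_RGB2HSV)
dots(W,(hsv[...,0]<22)&(hsv[...,1]>150)&(P[...,2]>.045),P,'plunger')
dots(W,(P[...,2]>.058)&(P[...,2]<.068)&(np.hypot(P[...,0]-.556,P[...,1]+.029)<.06),P,'dowel')
m=(abs(P[...,2]-.05)<.004)&(np.hypot(P[...,0]-.556,P[...,1]+.029)<.07)
r=cv2.minAreaRect((P[m][:,:2]*1000).astype(np.float32)); print(r)
cv2.imwrite('pics/w1.png',W['pixels'][...,::-1])
E
```

```text
[ 0.5569 -0.0261  0.201 ]
plunger px [262.  171.4] area 409 med [ 0.5568 -0.0293  0.0556]
dowel px [262.1 136.1] area 70 med [ 0.5893 -0.0362  0.0623]
dowel px [261.5 207.4] area 61 med [ 0.526  -0.0221  0.0628]
((556.8710327148438, -28.988861083984375), (45.98335266113281, 91.61917114257812), 77.2596206665039)
```

View pics/w1.png

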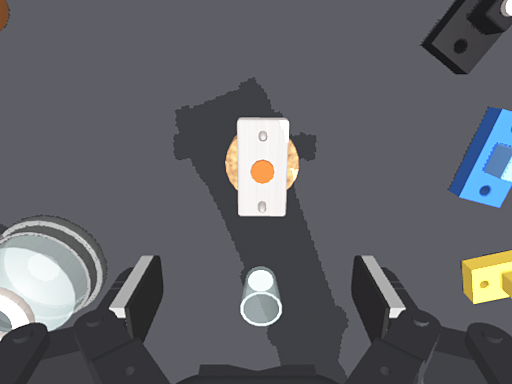

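The wrist view agrees: lower at (262,167), dowels at (262,136) and (262,207), heights 50/56/62 mm. That gives centre (0.5569,-0.0291) and yaw -12.7. Going down to grasp.

```bash
python3 -m jog '[[0,0.3,3,0.007],[0,0.3,6,0.007],[0,0.3,9,0.007],[0,0.3,12,0.007],[0,0.3,14.5,0.007],[0,0.3,16,0.007],[0,0.3,16.8,0.007],[0,0.3,16.8,0.007],[0,0.3,16.8,0.007],[0,0.3,16.8,0.007]]' -1
python3 - <<'E'
from h import *
go(.5569,-.0291,.032,-12.7)
E
python3 -m jog '[[0,0,0,0],[0,0,0,0],[0,0,0,0],[0,0,0,0],[0,0,0,0],[0,0,0,0],[0,0,0,0],[0,0,0,0],[0,0,0,0],[0,0,0,0],[0,0,0,0],[0,0,0,0]]' 1 50
```

```text
t: 2.7
eef_pos: [0.5564, -0.0327, 0.0346]
tool_rot: [0.0, 0.993, -0.114, 0.001]
contact_force: [0.5, 0.2, 0.2]
gripper_width: 1.0
grasp_force: 0.0
to go cm [-0.04 -0.36  0.26] spin -0.007 or 3.135 yaw -13.1 tilt 0.12 rows~ 0.1063278917736986
t: 3.7
eef_pos: [0.5563, -0.0318, 0.0343]
tool_rot: [-0.0, 0.994, -0.113, 0.001]
contact_force: [-1.2, 1.0, 6.6]
gripper_width: 0.526
grasp_force: 51.4
```

```bash
python3 -m jog '[[0,0,-0.5,0],[0,0,-1.5,0],[0,0,-3,0],[0,0,-5,0],[0,0,-8,0],[0,0,-11,0],[0,0,-14,0],[0,0,-16,0],[0,0,-16,0],[0,0,-16,0],[0,0,-16,0],[0,0,-16,0]]' 
cat >> h.py <<'E'
def held(save=None):
    o,M=tool(); W=snap('wrist'); P=cloud(W)
    if save: cv2.imwrite(save,W['pixels'][...,::-1])
    T=np.eye(4); T[:3,:3]=M; T[:3,3]=o['eef_pos']; Q=(P-o['eef_pos'])@M
    hsv=cv2.cvtColor(W['pixels'],cv2.COLOR_RGB2HSV)
    dots(W,(hsv[...,0]<22)&(hsv[...,1]>150)&(abs(Q[...,2])<.08)&(np.hypot(Q[...,0],Q[...,1])<.03),Q*1000,'plunger tool mm')
    near=(abs(Q[...,0])<.055)&(abs(Q[...,1])<.021)
    for lo,hi in((-.036,-.027),):
        dots(W,near&(Q[...,2]<-.024)&(Q[...,2]>-.045)&(abs(Q[...,0])>.02),Q*1000,'dowel tool mm')
    m=near&(abs(Q[...,2]+.018)<.008); q=Q[m]; 
    r=cv2.minAreaRect((q[:,:2]*1000).astype(np.float32)); print('block rect',np.round(r[0],1),np.round(r[1],1),round(r[2],1),'z',np.median(q[:,2]))
    A=np.c_[q[:,:2],np.ones(len(q))]; print('plane',np.linalg.lstsq(A,q[:,2],rcond=None)[0].round(4), o['eef_pos'].round(4))
    return W,Q
E
python3 - <<'E'
from h import *
held('pics/w2.png'); go(.484,.2365,.20,-12.7)
E
```

```text
t: 4.7
eef_pos: [0.5542, -0.0321, 0.1915]
tool_rot: [0.0, 0.994, -0.113, -0.002]
contact_force: [0.2, 0.9, -4.0]
gripper_width: 0.524
grasp_force: 52.3
plunger tool mm px [256.9 278.9] area 1825 med [  1.1952  -1.332  -21.1128]
dowel tool mm px [256.5 215.2] area 346 med [ 34.1915  -1.5189 -27.9964]
dowel tool mm px [256.5 351.4] area 288 med [-31.2648  -1.5504 -27.7011]
block rect [-0.1  0. ] [42.  92.5] 90.0 z -0.016281267126320432
plane [ 0.0148  0.0031 -0.0169] [ 0.5542 -0.0321  0.1915]
to go cm [-12.9  -24.59  -0.82] spin -0.005 or 3.136 yaw -13.0 tilt 0.2 rows~ 6.661376668650311
```

View pics/w2.png

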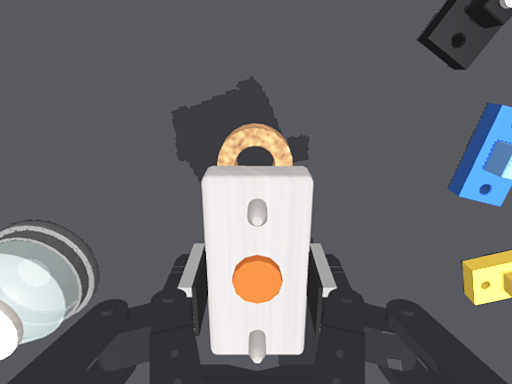

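Grasp is good: the block sits square between the pads at (257,275), with its underside 3.5 mm beyond the TCP. Next I'll stop short of the flask so the wrist camera can see the collar past the block.

```bash
python3 -c "
from h import *
go(.396,.257,.20,-12.7)"
```

```text
to go cm [-21.94 -24.6   -0.79] spin -0.005 or 3.136 yaw -13.0 tilt 0.2 rows~ 7.906873947405639
```

```bash
python3 -m jog '[[-1,-1.1,0,0],[-3,-3.3,-0.5,0],[-5,-5.5,-0.8,0],[-7,-7.8,-0.8,0],[-9,-10,-0.8,0],[-11,-12.3,-0.8,0],[-13,-14.6,-0.8,0],[-15,-16.8,-0.8,0],[-17,-19,-0.8,0],[-19,-21.3,-0.8,0],[-21,-23.5,-0.8,0],[-22,-24.6,-0.8,0],[-22,-24.6,-0.8,0],[-22,-24.6,-0.8,0],[-22,-24.6,-0.8,0],[-22,-24.6,-0.8,0],[-22,-24.6,-0.8,0],[-22,-24.6,-0.8,0]]'
python3 - <<'E'
from h import *
W,Q=held('pics/w3.png'); P=cloud(W); o,M=tool()
m=(abs(P[...,2]-.1)<.004)&(np.hypot(P[...,0]-.484,P[...,1]-.2365)<.045)
print(m.sum(),np.median(P[m][:,2]),cv2.minEnclosingCircle((P[m][:,:2]*1000).astype(np.float32)),cv2.fitEllipse((cv2.convexHull((P[m][:,:2]*1000).astype(np.float32)))))
v,u=np.nonzero(m); print(u.min(),u.max(),v.min(),v.max())
E
```

```text
t: 6.25
eef_pos: [0.397, 0.2564, 0.2012]
tool_rot: [0.0, 0.993, -0.114, -0.0]
contact_force: [-0.2, 0.3, -3.5]
gripper_width: 0.525
grasp_force: 52.3
plunger tool mm px [256.9 278.9] area 1835 med [  1.453   -1.318  -21.1994]
dowel tool mm px [256.7 215.2] area 346 med [ 34.1597  -1.3207 -28.2034]
dowel tool mm px [256.6 351.2] area 294 med [-31.1346  -1.3218 -27.7874]
block rect [-0.1 -0. ] [42.  92.4] 90.0 z -0.01634666220755607
plane [ 0.0144  0.0035 -0.0169] [0.397  0.2564 0.2012]
5789 0.10050472641286051 ((483.6466064453125, 236.56788635253906), 33.89576721191406) ((483.6031188964844, 236.5802764892578), (67.197509765625, 67.49325561523438), 146.796875)
210 307 12 115
```

View pics/w3.png

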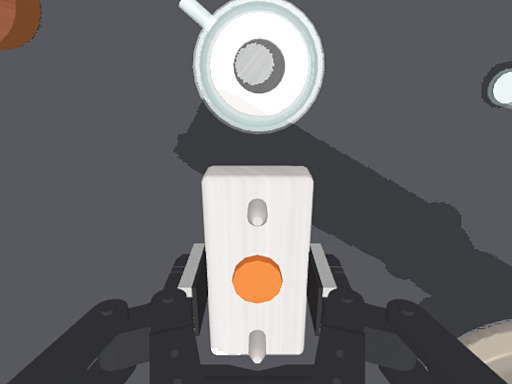

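Collar in view at (258,63): centre (0.4836, 0.2366), z 0.1005, radius 33.9 mm, which fits the text and the other cameras. The held lower half is at tool (1.5,-1.3) mm.

```bash
python3 -c "
from h import *
o,M=tool(); t=np.array([.4837,.2366,.20])-M@[.0014,-.0011,0]; print(t); go(t[0],t[1],.12,-13)"
```

```text
[0.48208715 0.23584586 0.20000025]
to go cm [8.76 0.09 8.12] spin -0.002 or 3.14 yaw -13.1 tilt 0.01 rows~ 2.864071657586751
```

```bash
python3 -m jog '[[1,0,0,0],[3,0.1,0,0],[5,0.1,0,0],[7,0.1,0,0],[8.3,0.1,0,0],[8.8,0.1,0.3,0],[8.8,0.1,1.3,0],[8.8,0.1,2.5,0],[8.8,0.1,3.7,0],[8.8,0.1,4.8,0],[8.8,0.1,5.5,0],[8.8,0.1,5.5,0],[8.8,0.1,5.5,0],[8.8,0.1,5.5,0],[8.8,0.1,5.5,0]]'
python3 -c "
from h import *
go(.4821,.2358,.106,-13)"
```

```text
t: 7.55
eef_pos: [0.4826, 0.2368, 0.147]
tool_rot: [-0.0, 0.994, -0.113, 0.001]
contact_force: [-0.4, -0.1, -3.5]
gripper_width: 0.527
grasp_force: 52.2
to go cm [-0.03  0.11  4.1 ] spin -0.0 or 3.141 yaw -13.0 tilt 0.08 rows~ 0.9828985209654645
```

```bash
python3 -m jog '[[0,0.1,0.7,0],[0,0.1,1.4,0],[0,0.1,2.1,0],[0,0.1,2.7,0],[0,0.1,3.3,0],[0,0.1,3.7,0],[0,0.1,3.9,0],[0,0.1,4.0,0],[0,0.1,4.0,0],[0,0.1,4.0,0],[0,0.1,4.0,0]]'
python3 -c "
from h import *
go(.4821,.2358,.1035,-13)"
```

```text
t: 8.47
eef_pos: [0.4822, 0.2356, 0.1066]
tool_rot: [-0.0, 0.994, -0.113, 0.0]
contact_force: [-0.0, -0.3, -3.7]
gripper_width: 0.529
grasp_force: 52.3
to go cm [-0.01 -0.02  0.31] spin -0.0 or 3.141 yaw -13.0 tilt 0.04 rows~ 0.0748169868155913
```

No contact yet: -3.7 N is just the weight. Easing down the last few millimetres.

```bash
python3 -m jog '[[0,0,0.1,0],[0,0,0.15,0],[0,0,0.2,0],[0,0,0.25,0],[0,0,0.25,0],[0,0,0.25,0],[0,0,0.25,0]]'
python3 -m jog '[[0,0,0.05,0],[0,0,0.1,0],[0,0,0.1,0],[0,0,0.1,0]]'
```

```text
t: 9.05
eef_pos: [0.482, 0.2354, 0.1043]
tool_rot: [0.0, 0.994, -0.113, 0.0]
contact_force: [-2.0, -2.4, 6.2]
gripper_width: 0.527
grasp_force: 53.3
t: 9.38
eef_pos: [0.482, 0.2355, 0.1043]
tool_rot: [0.0, 0.994, -0.113, 0.0]
contact_force: [-5.8, -3.6, 15.1]
gripper_width: 0.524
grasp_force: 54.5
```

Seated on the collar: TCP 0.1043 against 0.104 expected. I'll relax the push and release.

```bash
python3 -m jog '[[0,0,-0.05,0],[0,0,-0.1,0],[0,0,-0.1,0]]'
python3 -m jog '[[0,0,0,0],[0,0,0,0],[0,0,0,0],[0,0,0,0],[0,0,0,0],[0,0,0,0],[0,0,0,0],[0,0,0,0],[0,0,0,0],[0,0,0,0]]' -1
python3 -m jog '[[0,0,-0.5,0],[0,0,-2,0],[0,0,-4,0],[0,0,-7,0],[0,0,-10,0],[0,0,-12,0],[0,0,-12,0],[0,0,-12,0],[0,0,-12,0],[0,0,-12,0],[0,0,-12,0]]'
cat > low.py <<'E'
from h import *
W=snap('wrist');P=cloud(W);o,M=tool();print(o['eef_pos'].round(4))
near=np.hypot(P[...,0]-.484,P[...,1]-.2365)<.06
hsv=cv2.cvtColor(W['pixels'],cv2.COLOR_RGB2HSV)
dots(W,near&(hsv[...,0]<22)&(hsv[...,1]>150)&(P[...,2]>.11),P,'plunger')
dots(W,near&(P[...,2]>.128)&(P[...,2]<.138),P,'dowel')
m=near&(abs(P[...,2]-.12)<.004);q=P[m]
print(cv2.minAreaRect((q[:,:2]*1000).astype(np.float32)))
A=np.c_[q[:,:2]-[.484,.2365],np.ones(len(q))]; print('plane',np.linalg.lstsq(A,q[:,2],rcond=None)[0].round(4))
cv2.imwrite('pics/low.png',W['pixels'][...,::-1])
go(.508,-.2615,.20,-26.6)
E
python3 low.py
```

```text
t: 9.63
eef_pos: [0.482, 0.2355, 0.1043]
tool_rot: [0.0, 0.994, -0.113, 0.0]
contact_force: [-2.9, -2.6, 6.8]
gripper_width: 0.528
grasp_force: 53.5
t: 10.47
eef_pos: [0.482, 0.2354, 0.1038]
tool_rot: [0.0, 0.994, -0.113, 0.0]
contact_force: [-0.2, -0.5, -0.1]
gripper_width: 1.003
grasp_force: 0.0
t: 11.38
eef_pos: [0.4813, 0.235, 0.2225]
tool_rot: [0.001, 0.994, -0.113, -0.001]
contact_force: [0.5, 0.2, 0.6]
gripper_width: 1.003
grasp_force: 0.0
[0.4814 0.2351 0.2227]
plunger px [256.  188.5] area 575 med [0.4827 0.2366 0.1256]
dowel px [255.5 148. ] area 99 med [0.5151 0.2295 0.1323]
dowel px [255.5 230.6] area 86 med [0.4517 0.2441 0.1322]
((482.707763671875, 236.974609375), (46.069915771484375, 91.16259765625), 76.85755920410156)
plane [-0.0032  0.0015  0.1204]
to go cm [13.78 47.78  2.31] spin 0.237 or -2.904 yaw -13.0 tilt 0.12 rows~ 11.938765006164974
```

View pics/low.png

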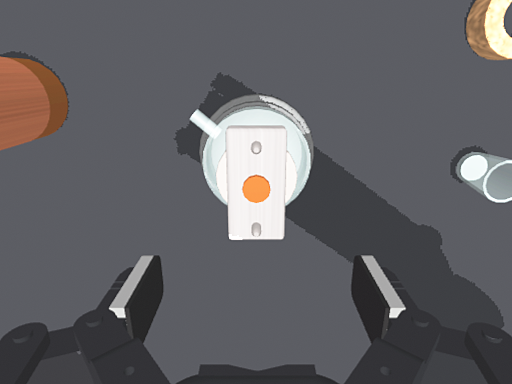

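The lower half is home and level: block top at z 0.1204, slope under 0.004 rad, centre (0.4828,0.2368), yaw -13.0, seen at (256,188). Now to the blue upper.

```bash
python3 -m jog '[[1,3,0,0.1],[2,6,0,0.2],[3,10,0,0.237],[4.2,14,0,0.237],[5.4,18,0.5,0.237],[6.6,22,1,0.237],[7.8,26,1.5,0.237],[9,30,2,0.237],[10.2,34,2.3,0.237],[11.4,38,2.3,0.237],[12.5,42,2.3,0.237],[13.3,45.5,2.3,0.237],[13.7,47.8,2.3,0.237],[13.7,47.8,2.3,0.237],[13.7,47.8,2.3,0.237],[13.7,47.8,2.3,0.237],[13.7,47.8,2.3,0.237],[13.7,47.8,2.3,0.237]]' -1
python3 - <<'E'
from h import *
W=snap('wrist');P=cloud(W);o,M=tool();print(o['eef_pos'].round(4))
near=np.hypot(P[...,0]-.508,P[...,1]+.2615)<.06
f=lambda m:print(m.sum(),np.median(P[m],0).round(4),cv2.minAreaRect((P[m][:,:2]*1000).astype(np.float32)))
f(near&(abs(P[...,2]-.02)<.004)); f(near&(abs(P[...,2]-.046)<.003)); f(near&(abs(P[...,2]-.052)<.0025))
# holes: dark spots inside plate
g=W['pixels'].max(-1); hull=np.zeros(g.shape,np.uint8)
v,u=np.nonzero(near&(abs(P[...,2]-.02)<.004)); cv2.fillConvexPoly(hull,cv2.convexHull(np.c_[u,v].astype(np.int32)),1)
n,l,st,ce=cv2.connectedComponentsWithStats(((g<120)&(cv2.erode(hull,np.ones((5,5)))>0)).astype(np.uint8))
for i in range(1,n):
    if st[i,4]>15: print('hole',ce[i].round(1),st[i,4],onz(W,*ce[i],.02).round(4))
cv2.imwrite('pics/up.png',W['pixels'][...,::-1])
go(.508,-.2615,.10,-26.6)
E
```

```text
t: 12.93
eef_pos: [0.5081, -0.2595, 0.2007]
tool_rot: [-0.0, 0.973, -0.229, -0.0]
contact_force: [-0.2, 0.5, -0.5]
gripper_width: 1.0
grasp_force: 0.0
[ 0.5081 -0.2597  0.2008]
3085 [ 0.5181 -0.2647  0.0205] ((507.898193359375, -261.69207763671875), (45.996376037597656, 92.5135269165039), 63.02635955810547)
615 [ 0.5111 -0.2626  0.0464] ((508.14739990234375, -261.7132263183594), (23.504261016845703, 30.366533279418945), 63.77534103393555)
195 [ 0.5084 -0.262   0.0526] ((508.1599426269531, -261.7958679199219), (13.654947280883789, 13.698898315429688), 38.03520584106445)
hole [261.1 126.4] 53 [ 0.5385 -0.2775  0.02  ]
to go cm [ 0.07  0.17 10.08] spin 0.002 or -3.139 yaw -26.5 tilt 0.02 rows~ 2.417539785082164
```

View pics/up.png

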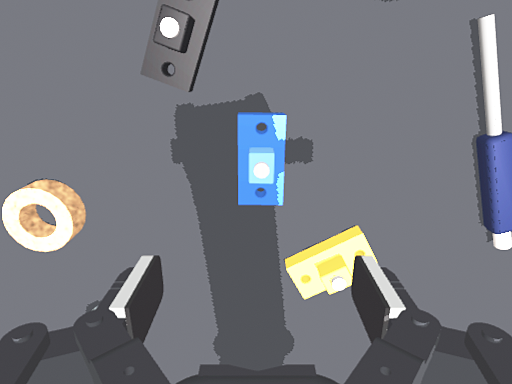

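Upper confirmed at (262,160): plate z 0.0205, grip 0.0464, stub 0.0526, centre (0.508,-0.2617), yaw -26.9. Descending.

```bash
python3 -m jog '[[0,0,2,0],[0,0,5,0.005],[0,0,8,0.005],[0,0,10,0.005],[0,0,10,0.005],[0,0,10,0.005],[0,0,10,0.005],[0,0,10,0.005]]' -1
python3 -c "
from h import *
go(.508,-.2615,.0235,-26.9)"
```

```text
t: 13.65
eef_pos: [0.5091, -0.2614, 0.1027]
tool_rot: [0.0, 0.973, -0.232, 0.002]
contact_force: [0.7, 0.7, -0.1]
gripper_width: 1.003
grasp_force: 0.0
to go cm [-0.12  0.06  7.92] spin 0.001 or -3.141 yaw -26.9 tilt 0.19 rows~ 1.89877655097748
```

```bash
python3 -m jog '[[-0.1,0,2,0],[-0.1,0,4.5,0],[-0.1,0,6.5,0],[-0.1,0,7.5,0],[-0.1,0,7.9,0],[-0.1,0,7.9,0],[-0.1,0,7.9,0],[-0.1,0,7.9,0]]' -1
python3 -m jog '[[0,0,0,0],[0,0,0,0],[0,0,0,0],[0,0,0,0],[0,0,0,0],[0,0,0,0],[0,0,0,0],[0,0,0,0],[0,0,0,0],[0,0,0,0],[0,0,0,0],[0,0,0,0],[0,0,0,0],[0,0,0,0]]' 1 80
```

```text
t: 14.32
eef_pos: [0.5079, -0.2612, 0.0232]
tool_rot: [0.0, 0.973, -0.233, 0.001]
contact_force: [0.1, 0.1, 0.3]
gripper_width: 1.0
grasp_force: 0.0
t: 15.48
eef_pos: [0.5072, -0.2609, 0.0222]
tool_rot: [0.0, 0.973, -0.233, 0.0]
contact_force: [-1.0, 0.1, 6.3]
gripper_width: 0.261
grasp_force: 79.1
```

```bash
python3 -m jog '[[0,0,-0.5,0],[0,0,-1.5,0],[0,0,-3,0],[0,0,-5,0],[0,0,-8,0],[0,0,-11,0],[0,0,-14,0],[0,0,-17,0],[0,0,-18.5,0],[0,0,-18.5,0],[0,0,-18.5,0],[0,0,-18.5,0],[0,0,-18.5,0],[0,0,-18.5,0]]'
cat > up.py <<'E'
from h import *
W=snap('wrist');P=cloud(W);o,M=tool();Q=(P-o['eef_pos'])@M
hsv=cv2.cvtColor(W['pixels'],cv2.COLOR_RGB2HSV)
blue=(abs(hsv[...,0].astype(int)-108)<15)&(hsv[...,1]>110)
m=blue&(abs(Q[...,2]-.0025)<.006)&(abs(Q[...,0])<.06)&(abs(Q[...,1])<.035); q=Q[m]
print('plate tool mm',m.sum(),cv2.minAreaRect((q[:,:2]*1000).astype(np.float32)))
A=np.c_[q[:,:2],np.ones(len(q))]; pl=np.linalg.lstsq(A,q[:,2],rcond=None)[0]; print('plane',pl.round(4))
v,u=np.nonzero(m); hull=np.zeros(m.shape,np.uint8); cv2.fillConvexPoly(hull,cv2.convexHull(np.c_[u,v].astype(np.int32)),1)
print(u.min(),u.max(),v.min(),v.max())
n,l,st,ce=cv2.connectedComponentsWithStats((~blue&(cv2.erode(hull,np.ones((5,5)))>0)).astype(np.uint8))
zt=o['eef_pos'][2]-pl[2]
for i in range(1,n):
    if st[i,4]>60: print('spot',ce[i].round(1),st[i,4],st[i,:4],((onz(W,*ce[i],zt)-o['eef_pos'])@M*1000).round(1))
cv2.imwrite('pics/up2.png',W['pixels'][...,::-1])
o,M=tool(); print(o['eef_pos'].round(4)); go(.4828,.2368,.22,-13)
E
python3 up.py
```

```text
t: 16.65
eef_pos: [0.506, -0.2603, 0.2052]
tool_rot: [-0.0, 0.973, -0.232, -0.001]
contact_force: [-0.2, -0.2, -1.7]
gripper_width: 0.261
grasp_force: 78.4
plate tool mm 8402 ((0.8787078857421875, -1.3917922973632812), (93.33226776123047, 46.24952697753906), 0.009912542067468166)
plane [0.0061 0.0006 0.0019]
205 308 156 327
spot [256.9 180.7] 115 [249 177  17   9] [37.5 -1.2  1.8]
spot [256.4 276.3] 4607 [213 241  88  78] [-13.2  -1.5   1.9]
[ 0.5062 -0.2603  0.2054]
to go cm [-24.56 -43.29  -1.4 ] spin -0.242 or 2.899 yaw -26.9 tilt 0.15 rows~ 11.93994034458388
```

View pics/up2.png

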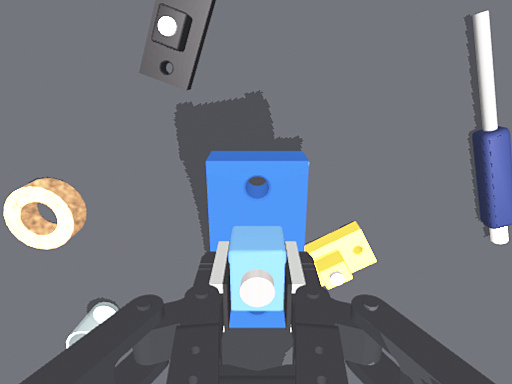

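Held square: plate centre at tool (0.9,-1.4) mm, level, hole visible at (257,187), plate top 1.9 mm beyond the TCP. Comparing with how the lower was held, the TCP target is (0.4821,0.2355) at yaw -13.

```bash
python3 -m jog '[[-1,-2,-0.5,-0.06],[-3,-5,-1.2,-0.14],[-5,-8.5,-1.2,-0.2],[-7,-12,-1.2,-0.242],[-9,-15.5,-1.2,-0.242],[-11,-19,-1.2,-0.242],[-13,-22.5,-1.2,-0.242],[-15,-26,-1.2,-0.242],[-17,-29.5,-1.2,-0.242],[-19,-33,-1.2,-0.242],[-21,-36.5,-1.2,-0.242],[-22.7,-39.7,-1.2,-0.242],[-24,-42,-1,-0.242],[-24.6,-43.2,0,-0.242],[-24.6,-43.2,1,-0.242],[-24.6,-43.2,1.8,-0.242],[-24.6,-43.2,1.8,-0.242],[-24.6,-43.2,1.8,-0.242],[-24.6,-43.2,1.8,-0.242],[-24.6,-43.2,1.8,-0.242]]'
python3 -c "
from h import *
go(.4821,.2355,.160,-13)"
```

```text
t: 18.37
eef_pos: [0.4834, 0.235, 0.1893]
tool_rot: [-0.0, 0.993, -0.114, 0.0]
contact_force: [0.7, 0.4, -0.9]
gripper_width: 0.266
grasp_force: 78.6
to go cm [-0.14 -0.02  2.93] spin -0.002 or 3.14 yaw -13.1 tilt 0.05 rows~ 0.7035446369013452
```

```bash
python3 -m jog '[[-0.1,0,0.5,0],[-0.1,0,1.2,0],[-0.1,0,2,0],[-0.1,0,2.5,0],[-0.1,0,2.7,0],[-0.1,0,2.7,0],[-0.1,0,2.7,0],[-0.1,0,2.7,0],[-0.1,0,2.7,0],[-0.1,0,2.7,0]]'
python3 - <<'E'
from h import *
W=snap('wrist');S=snap('scene');o,M=tool();go(.4821,.2355,.152,-13)
# dowel seen through hole?
A=cv2.resize(W['pixels'][140:240,190:320],(520,400),interpolation=cv2.INTER_CUBIC)
u,v=proj(S,[.482,.236,.14]).astype(int); B=cv2.resize(S['pixels'][v-50:v+50,u-35:u+35],(280,400),interpolation=cv2.INTER_CUBIC)
cv2.imwrite('pics/fit.png',np.hstack([A,B])[...,::-1])
E
```

```text
t: 19.2
eef_pos: [0.482, 0.2362, 0.1621]
tool_rot: [-0.0, 0.994, -0.113, 0.0]
contact_force: [-0.1, 0.2, -2.3]
gripper_width: 0.265
grasp_force: 78.6
to go cm [0.03 0.06 1.  ] spin -0.0 or 3.141 yaw -13.0 tilt 0.03 rows~ 0.24103474998770547
```

View pics/fit.png

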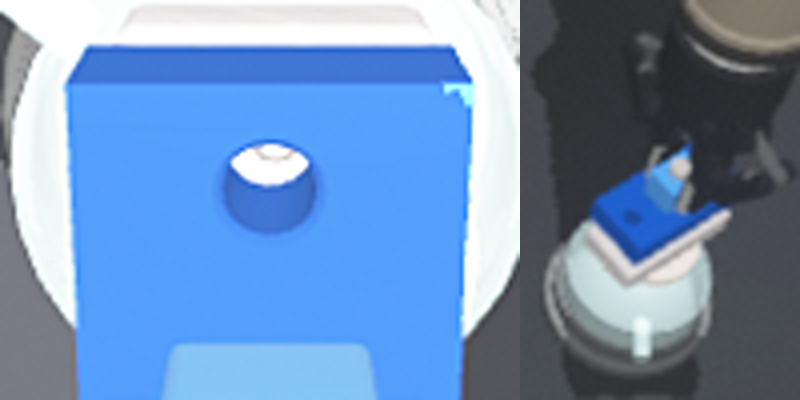

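Through the hole at (270,187) the dowel tip shows at (275,152), about 0.6 mm off in tool y, and the computed shift agrees. Correcting and lowering.

```bash
python3 -m jog '[[0.03,0.06,0.2,0],[0.03,0.06,0.5,0],[0.03,0.06,0.8,0],[0.03,0.06,1,0],[0.03,0.06,1.1,0],[0.03,0.06,1.1,0],[0.03,0.06,1.1,0],[0.03,0.06,1.1,0]]'
python3 -m jog '[[0,0,0.1,0],[0,0,0.2,0],[0,0,0.3,0],[0,0,0.3,0],[0,0,0.3,0],[0,0,0.3,0]]'
```

```text
t: 19.97
eef_pos: [0.4817, 0.2355, 0.1507]
tool_rot: [0.0, 0.994, -0.113, -0.0]
contact_force: [-0.5, 0.6, -2.5]
gripper_width: 0.264
grasp_force: 78.6
t: 20.47
eef_pos: [0.4819, 0.2355, 0.1477]
tool_rot: [-0.0, 0.994, -0.113, -0.0]
contact_force: [-0.3, 0.7, -2.2]
gripper_width: 0.264
grasp_force: 78.6
```

The dowels have gone in freely. Now pressing in small steps.

```bash
python3 -m jog '[[0,0,0.1,0],[0,0,0.2,0],[0,0,0.3,0],[0,0,0.4,0],[0,0,0.4,0],[0,0,0.4,0],[0,0,0.4,0]]'
python3 -m jog '[[0,0,0.05,0],[0,0,0.1,0],[0,0,0.1,0],[0,0,0.1,0],[0,0,0.1,0]]'
```

```text
t: 21.05
eef_pos: [0.482, 0.2356, 0.1444]
tool_rot: [-0.0, 0.994, -0.113, 0.0]
contact_force: [-4.1, -0.3, 5.4]
gripper_width: 0.262
grasp_force: 79.7
t: 21.47
eef_pos: [0.482, 0.2356, 0.1436]
tool_rot: [0.0, 0.994, -0.113, 0.0]
contact_force: [-4.1, -0.7, 7.6]
gripper_width: 0.264
grasp_force: 79.9
```

```bash
python3 -m jog '[[0,0,0.05,0],[0,0,0.1,0],[0,0,0.1,0],[0,0,0.1,0],[0,0,0.1,0]]'
```

```text
t: 21.88
eef_pos: [0.482, 0.2356, 0.1428]
tool_rot: [0.0, 0.994, -0.113, 0.0]
contact_force: [-4.6, -1.1, 9.6]
gripper_width: 0.264
grasp_force: 80.0
```

```bash
python3 -m jog '[[0,0,0.04,0],[0,0,0.07,0],[0,0,0.07,0],[0,0,0.07,0],[0,0,0.07,0]]'
```

```text
t: 22.3
eef_pos: [0.482, 0.2356, 0.1422]
tool_rot: [0.0, 0.994, -0.113, 0.0]
contact_force: [-6.2, -1.4, 10.2]
gripper_width: 0.263
grasp_force: 80.3
```

Lateral force is building, so I'll ease 0.4 mm toward -x while pressing a little more.

```bash
python3 -m jog '[[-0.02,0,0.03,0],[-0.04,0,0.06,0],[-0.04,0,0.06,0],[-0.04,0,0.06,0],[-0.04,0,0.06,0]]'
python3 - <<'E'
from h import *
W=snap('wrist');P=cloud(W);o,M=tool();Q=(P-o['eef_pos'])@M
hsv=cv2.cvtColor(W['pixels'],cv2.COLOR_RGB2HSV)
blue=(abs(hsv[...,0].astype(int)-108)<15)&(hsv[...,1]>110)
m=blue&(abs(Q[...,2]-.0025)<.006)&(abs(Q[...,0])<.06)&(abs(Q[...,1])<.035); q=Q[m]
print(cv2.minAreaRect((q[:,:2]*1000).astype(np.float32)),'world z',np.median(P[m][:,2]))
A=np.c_[q[:,:2],np.ones(len(q))]; print('plane',np.linalg.lstsq(A,q[:,2],rcond=None)[0].round(4))
S=snap('scene'); u,v=proj(S,[.482,.236,.13]).astype(int)
cv2.imwrite('pics/end.png',np.hstack([cv2.resize(S['pixels'][v-30:v+30,u-30:u+30],(400,400),interpolation=cv2.INTER_CUBIC),cv2.resize(W['pixels'][120:220,206:306],(400,400))])[...,::-1])
E
```

```text
t: 22.72
eef_pos: [0.482, 0.2356, 0.1422]
tool_rot: [0.0, 0.994, -0.113, 0.001]
contact_force: [-5.8, -2.5, 15.0]
gripper_width: 0.264
grasp_force: 80.8
((1.5652580261230469, -1.497833251953125), (93.08236694335938, 45.8775749206543), 0.38213223218917847) world z 0.1405641036830217
plane [0.0076 0.0009 0.0016]
```

View pics/end.png

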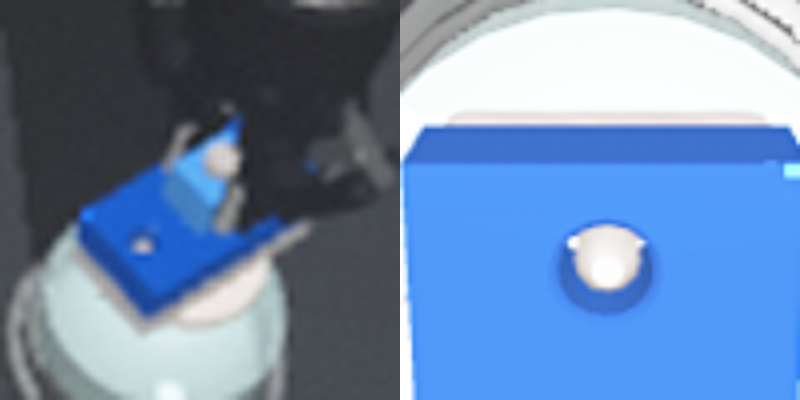

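Closed. The dowel sits in the hole at (607,258), the two blocks lie edge to edge, and the plate top is at z 0.1406 (0.1405 expected). Net push is about 17 N on the hard stop. I'll check it holds steady, then hand in.

```bash
python3 -m jog '[[0,0,0,0],[0,0,0,0],[0,0,0,0],[0,0,0,0],[0,0,0,0],[0,0,0,0]]' && python3 -c "
from station import bot
print(bot.hand_in())"
```

```text
t: 23.32
eef_pos: [0.482, 0.2356, 0.1422]
tool_rot: [0.0, 0.994, -0.113, 0.001]
contact_force: [-5.9, -3.1, 13.9]
gripper_width: 0.264
grasp_force: 80.8
the job is handed in; nothing more can be done
None
```

The lower half is seated flat on the flask and released, and the blue upper half is on both dowels, still held pressed shut at about 16 N; I handed the job in at about 23 s and it returned no verdict.

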